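# Hang the washed roller grid on both hooks of the drying stand

### The job

Lift the washed roller grid out of the wooden draining rack by its green grip and hang it to dry on the drying stand: one ear of its top bar on each of the two hooks, then pushed back under both keeper fingers until both ears are home against the hook stems. The hooks are not set to the same height, so feel that both are carrying the grid before you let go; lay it in gently without forcing, and leave the other things alone.

Things in the scene. Friction and masses are not known exactly. Their poses are not given: they have to be found in the camera images.
- grid: Steel roller grid, about 0.36 to 0.56 kg: a flat upright panel, alike from both sides. Origin: centre of its round top bar (8 mm thick, 320 mm long along y); z up. Mesh 182 mm wide, 6 mm thick, reaching 153 mm below the bar's centre. Bare ears of the bar from y = 91 to 146 mm on each side, then 13 mm rubber caps. Mass centred in x and y, about 50 mm below the bar.
- grip (a point): Point 22 mm above the grid's origin: middle of the green upright grip in the middle of the top bar, 12 mm thick (x), 60 mm long (y), from z = 9 to 35 mm above the bar's centre. At its foot is a flange 30 mm (x) by 70 mm (y) with its top at z = 9 mm, so fingertips must stay above that.
- ear_a (a point): Point on the centre line of the grid's bar, 117 mm along +y from the grid's origin: the part of the ear that goes in a hook (either ear may go in either hook).
- ear_b (a point): The same on the other ear, at y = -117 mm.
- rack: Fixed wooden draining rack: base board 170 by 240 mm, 12 mm thick, two toothed cheeks at y = +-70 mm, 72 mm high in all. Origin: underside centre. Slots 10 mm wide run along y at x = -48, 0, +48 mm. The grid stands in the middle slot, its y along the rack's y, its bar 165 mm above the bench, leaning a degree or two at most.
- stand: Fixed steel drying stand: drip tray 200 x 370 mm, posts at y = +-165 mm, cross rail from x = 12 to 32 mm with its top at z = 183 mm (thumbscrews behind it to x = 36). Only the hooks stand higher. Origin: bench level, below the hook stems, midway between them. x points from the hooks' open side to the stems and rail, y along the rail, z up.
- clamp_left: Black hook clamp, 22 x 26 x 30 mm, fixed at y = +117, z = 170 mm of the stand, same axes. Origin: its centre, on the axis of the upright hook stem. Its hook is bent from 6 mm round steel. The hook was set by hand and clamped fast, so its true height is anywhere within 16 mm above or below nominal and is NOT reported. It does not give under the forces of this job.
- clamp_right: The same at y = -117 mm of the stand; its hook is set independently, so the two differ by up to 32 mm in height and the grid may hang tilted by up to 0.14 rad. Heights given for hooks are nominal.
- seat_left (a point): Nominal place of the bar's centre line when home in the left hook: 43 mm above the clamp's origin and at its x = -7 mm, the bar lying on the level arm (arm centre line 7 mm below this point, running from the stem at clamp x = 0 to x = -45 mm) and touching the stem. True height within +-16 mm of this.
- seat_right (a point): The same in the right hook. Each hook has a keeper: its stem runs on up to 45 mm above the arm's centre line, bends forward and comes down again as a finger at clamp x = -13 to -19 mm, ending 16 mm above the arm's centre line: 13 mm free above the arm, so the bar (8 mm) slides beneath it only while it lies on the arm, and then cannot lift out.
- mouth_left (a point): Nominal middle of the left hook's mouth, level with the seat, 24 mm in front of it (clamp x = -31 mm). The mouth is the 23 mm gap between the keeper (clamp x = -19 mm) and the red ball on the arm's upturned tip (x = -42 to -56 mm, top 22 mm above the arm's centre line). The bar enters here from above, lands on the arm, then slides back to the seat.
- mouth_right (a point): The same for the right hook.
- sample_board: Loose blue sample board, 8 x 190 x 110 mm, standing in the rack's slot at x = +48 mm; leave alone. Origin: underside centre.
- cleaner: White cleaner bottle, 60 mm across, 150 mm high; leave alone. Origin: underside centre.
- paint_tin: Closed tin with a yellow band, 84 mm across, 90 mm high; leave alone. Origin: underside centre.
- brush: Paint brush, 200 mm long, lying on the bench; leave alone.

How it is judged:
On the way, in this order (a step that is already met when the one before it is completed fails the run):
1. the grid is lifted clear of the draining rack in the gripper (contact force between the fingers and grid above 1 N and height (world z) of grid above 0.215 m and contact force between grid and rack below 0.1 N and contact force between grid and stand below 0.1 N), for 0.1 s.
2. still gripped, both ears are home under the keepers and both hooks carry load (over 0.7 N each) for 0.3 s (contact force between the fingers and grid above 1 N and ((x of ear_a in the frame of clamp_left between -0.011 and 0 m and z of ear_a in the frame of clamp_left between 0.023 and 0.062 m and y of ear_a in the frame of clamp_left between -0.025 and 0.025 m and x of ear_b in the frame of clamp_right between -0.011 and 0 m and z of ear_b in the frame of clamp_right between 0.023 and 0.062 m and y of ear_b in the frame of clamp_right between -0.025 and 0.025 m) or (x of ear_b in the frame of clamp_left between -0.011 and 0 m and z of ear_b in the frame of clamp_left between 0.023 and 0.062 m and y of ear_b in the frame of clamp_left between -0.025 and 0.025 m and x of ear_a in the frame of clamp_right between -0.011 and 0 m and z of ear_a in the frame of clamp_right between 0.023 and 0.062 m and y of ear_a in the frame of clamp_right between -0.025 and 0.025 m)) and contact force between grid and clamp_left above 0.7 N and contact force between grid and clamp_right above 0.7 N), for 0.3 s.
At the end, for the whole second after the job is handed in: The grid hangs at rest, released, on both hooks: each ear lies on a hook's arm under its keeper, its bar within 4 mm of home against the stem, the hook within 25 mm of the ear's marked point, both hooks carrying over 0.7 N, the panel within 0.2 rad of upright (((x of ear_a in the frame of clamp_left between -0.011 and 0 m and z of ear_a in the frame of clamp_left between 0.023 and 0.062 m and y of ear_a in the frame of clamp_left between -0.025 and 0.025 m and x of ear_b in the frame of clamp_right between -0.011 and 0 m and z of ear_b in the frame of clamp_right between 0.023 and 0.062 m and y of ear_b in the frame of clamp_right between -0.025 and 0.025 m) or (x of ear_b in the frame of clamp_left between -0.011 and 0 m and z of ear_b in the frame of clamp_left between 0.023 and 0.062 m and y of ear_b in the frame of clamp_left between -0.025 and 0.025 m and x of ear_a in the frame of clamp_right between -0.011 and 0 m and z of ear_a in the frame of clamp_right between 0.023 and 0.062 m and y of ear_a in the frame of clamp_right between -0.025 and 0.025 m)) and contact force between grid and clamp_left above 0.7 N and contact force between grid and clamp_right above 0.7 N and linear speed of grid below 0.02 m/s and angular speed of grid below 0.15 rad/s and contact force between the fingers and grid below 0.05 N and angle between grid's own z axis and vertical below 0.2 rad); the robot touches nothing.
It fails at once if the grid is forced against the left hook or its clamp (over 15 N) (contact force between grid and clamp_left above 15 N).
It fails at once if the grid is forced against the right hook or its clamp (over 15 N) (contact force between grid and clamp_right above 15 N).
It fails at once if the robot pushes the stand or its hooks (over 10 N) (contact force between any of the arm, the fingers and stand above 10 N).
It fails at once if the cleaner bottle, paint tin, brush or sample board is moved more than 20 mm (distance of any of cleaner, paint_tin, brush, sample_board from where it was at the start of the episode above 0.02 m).
It also fails if it takes over 72 s, if anything falls off the work surface, if the arm or the gripper's body presses on something with over 40 N, if the wrist force passes 120 N, or if a joint passes its speed limit or range.

### The arm

A 7-joint arm with a two-finger parallel gripper is mounted at the origin on the work surface. World frame = base frame: x ahead of the robot, y to its left, z up, the work surface at z = 0. Lengths are in m, angles in rad, forces in N, time in s.
With the tool pointing down it reaches from about 0.35 to 0.9 m from the base axis. Payload 8.1 kg.
Tool frame: the origin (TCP) lies between the finger pads; the fingertips stand 17 mm ahead of it and the grasp point (between the pads) lies 2 mm behind it; z points along the fingers, y is the direction in which the jaws open and shut (so a half turn about z gives the same grasp; the last joint's range is limited). The gripper opens to 92 mm and grips with 3 to 60 N. Pads are 19 mm wide; open, the fingers measure 130 mm over their backs; the gripper's body (75 mm by 190 mm) begins 47 mm behind the grasp point.
Start: joints at [-1.315, 0.434, 0.025, 1.573, -0.012, 1.134, -0.075], TCP at [0.219, 0.585, 0.244] pointing down, gripper open.
Joint ranges: [-2.62, 2.62], [-0.44, 2.09], [-1.27, 1.32], [0.08, 2.57], [-1.32, 4.46], [0.12, 2], [-2.74, 2.74]. Speed limits (rad/s): [2.22, 2.22, 3.01, 3.01, 3.14, 3.14, 3.14].

### API

Orientations are given as a rotation vector (axis times angle).
In Python, from cell import arm gives the robot as it stands. The module is installed in compiled form; this text tells all that it offers.
- The arm moves only by the shell command python3 -m crank 'ROWS' [FORCE]. ROWS is JSON, a list of rows, each a list of 5 numbers: the opening, from 0 (shut) to 1 (fully open), then the shift along the world's x, y, z normalised to -1 to 1, where 1 is 40 cm, then the turn about the world's z normalised to -1 to 1, where 1 is 60 degrees. In form: [[fingers, tx, ty, tz, twist], ...]. A call has exactly 8 rows; each row shifts and turns the commanded pose from where the row before left it; what a row does not reach is not made up. A row lasts 1/12 s, in which the tool goes at most 41.7 mm and 7.16 degrees, less where a joint would pass 70% of its speed; a pose out of reach is approached as far as the arm can. A call with a number of a shift or a turn outside -1 to 1 is refused whole. A call with a gripper value outside its range is refused whole. The fingers move at their own pace and stop on an object; FORCE is the grip in N (left out, the last holds). Time passes only in rows, so rows that do not move let the fingers close, or fill a call up. It gives the time, the measured TCP pose, the force and the opening at its end, in the units of the state.
- arm.observe(): the state, without advancing time (a new reading comes with each control period).
- arm.get_image(name): name is "scene" or "top"; returns the picture (420x560x3 uint8, red, green, blue); there is no depth.
- arm.get_calibration(name): a dict with "intrinsics" (3x3 intrinsics, pixels), "distortion" ([k1, k2, p1, p2, k3] as OpenCV has them; the pictures are not rectified), "extrinsics" (4x4, takes a point from camera to world coordinates). Camera axes: x right, y down, z forward; pixel columns grow to the right and rows downward; lengths in m; the calibration is good to about 2 mm. A picture is of the moment at which its call begins. get_calibration takes no time and is no camera call.
- arm.sign_off(): hands the job in, once; it reports no verdict.
The state is a dict: "clock": time; "joints": joint angles; "dq": joint speeds; "joint_efforts": joint torques, N m; "position": TCP position; "ee_rot": TCP orientation; "force": force on the tool from outside, world axes, zero at the start; "ft_torque": the same for the moment, N m; "width": opening from 0.0 (shut) to 1.0 (fully open).
Only numpy, scipy, OpenCV 4.12 (cv2) and the standard library are available. Lean on these libraries where they do the work, as an engineer would, in place of code of your own. Each camera call takes 0.05 s, during which the arm holds its last target.

## Working session

There is one attempt and no reset: what is moved stays moved. The work goes in short steps, Python scripts to look and compute and a shell command to move; the robot and the scene stay as the last step left them, time stands still between calls to the robot, and variables do not carry over. Pictures are saved under pics/ and viewed, and the job is handed in when it is done.

```bash
mkdir -p pics; python3 - <<'E'
from cell import arm
import cv2,numpy as np
np.set_printoptions(precision=4,suppress=True)
for n in ("scene","top"):
    im=arm.get_image(n); cv2.imwrite(f"pics/{n}0.png",im[:,:,::-1])
    c=arm.get_calibration(n); print(n,c["intrinsics"],c["distortion"],c["extrinsics"],sep="\n")
print(arm.observe())
E
```

```text
scene
[[389.0863   0.     277.8397]
 [  0.     389.0863 212.8303]
 [  0.       0.       1.    ]]
[-0.1017  0.      0.      0.      0.    ]
[[-0.0892  0.7623 -0.641   1.186 ]
 [ 0.9959  0.0607 -0.0664  0.0633]
 [-0.0117 -0.6444 -0.7646  0.7899]
 [ 0.      0.      0.      1.    ]]
top
[[408.0432   0.     283.4791]
 [  0.     408.0432 215.8034]
 [  0.       0.       1.    ]]
[-0.1131  0.      0.      0.      0.    ]
[[-0.029  -0.9812  0.1911  0.4448]
 [-0.9993  0.0243 -0.0269  0.0172]
 [ 0.0218 -0.1917 -0.9812  1.1985]
 [ 0.      0.      0.      1.    ]]
{'clock': 0.1, 'joints': array([-1.3146,  0.4352,  0.0249,  1.574 , -0.0116,  1.134 , -0.0751]), 'dq': array([ 0.0026, -0.0006, -0.0004, -0.0033, -0.0003,  0.0001,  0.0004]), 'joint_efforts': array([  0.0047, -66.9129,   0.9889, -31.5147,  -0.0604,   0.0375,
         0.0001]), 'position': array([0.2194, 0.5848, 0.243 ]), 'ee_rot': array([-0.5607, -3.091 ,  0.0022]), 'force': array([0.3775, 0.003 , 0.1581]), 'ft_torque': array([-0.0164,  0.0051, -0.0259]), 'width': 1.0028576252956785}
```

View pics/scene0.png

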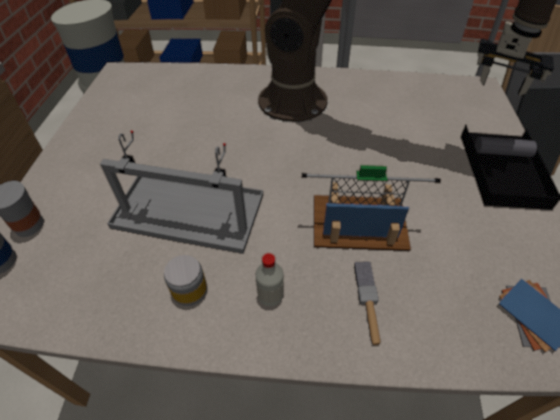

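View pics/top0.png

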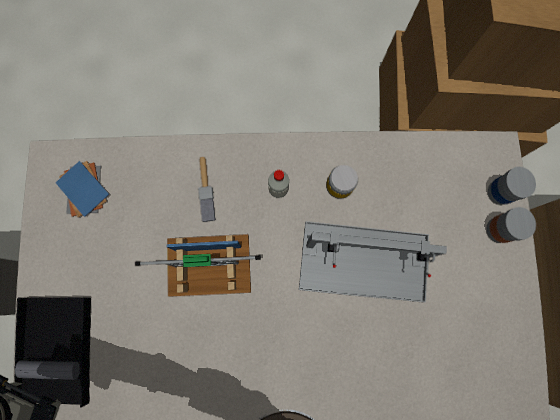

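```bash
python3 - <<'E'
import cv2
a=cv2.imread("pics/scene0.png");b=cv2.imread("pics/top0.png")
def c(im,x,y,w,h,s,n): cv2.imwrite(n,cv2.resize(im[y:y+h,x:x+w],None,fx=s,fy=s,interpolation=cv2.INTER_CUBIC))
c(a,100,115,175,135,4.5,"pics/s_stand.png"); c(b,290,210,160,100,5,"pics/t_stand.png")
c(a,295,155,150,100,5,"pics/s_rack.png"); c(b,125,225,150,80,5,"pics/t_rack.png")
E
```

```text
(no output)
```

View pics/s_stand.png

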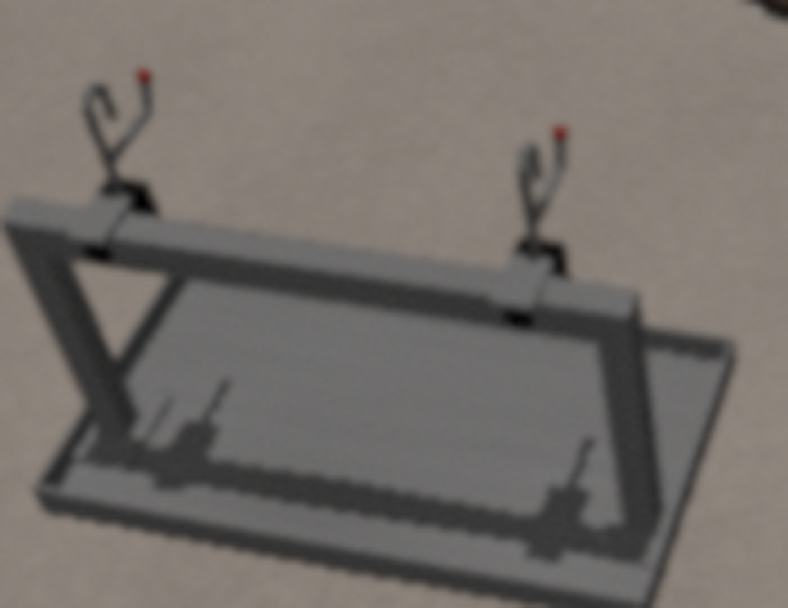

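View pics/t_stand.png

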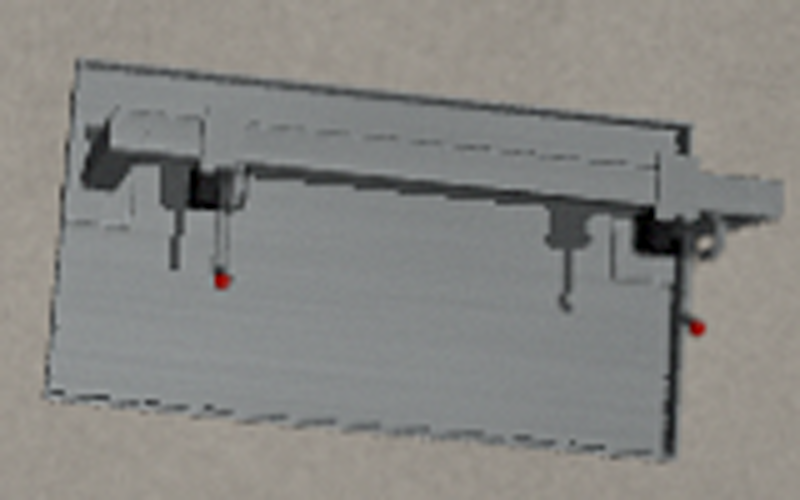

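View pics/s_rack.png

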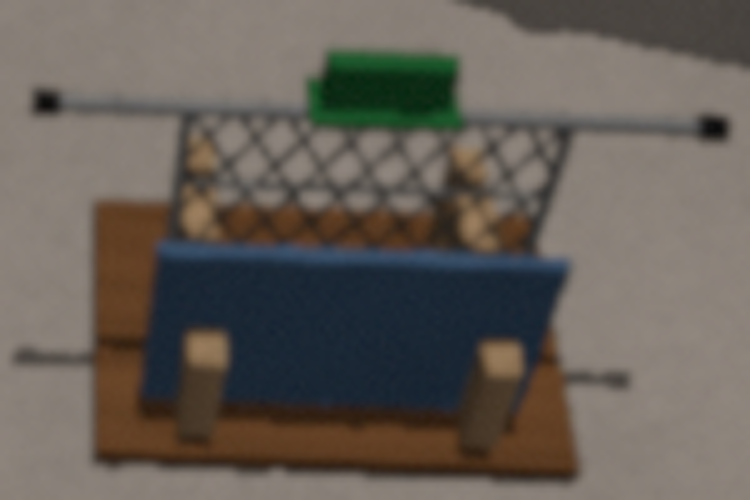

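View pics/t_rack.png

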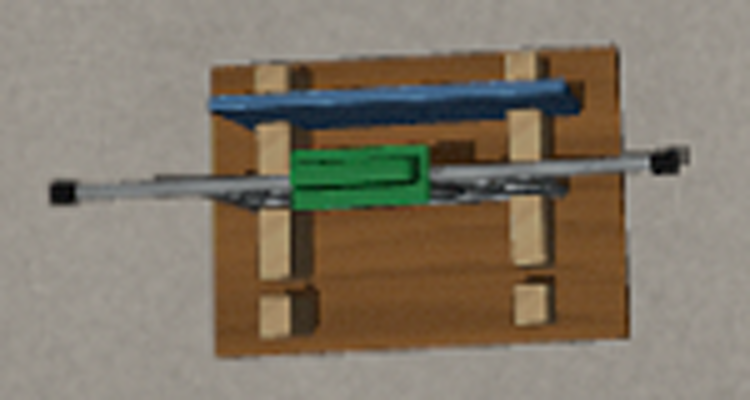

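```bash
cat > h.py <<'E'
import cv2,numpy as np
from cell import arm
np.set_printoptions(precision=4,suppress=True)
C={n:{k:np.array(v,float) for k,v in arm.get_calibration(n).items()} for n in("scene","top")}
def ray(n,p):
    c=C[n];u=cv2.undistortPoints(np.array([[p]],float),c["intrinsics"],c["distortion"])[0,0]
    d=c["extrinsics"][:3,:3]@np.r_[u,1];return c["extrinsics"][:3,3],d/np.linalg.norm(d)
def tri(ps,pt):
    o1,d1=ray("scene",ps);o2,d2=ray("top",pt)
    s=np.linalg.lstsq(np.c_[d1,-d2],o2-o1,rcond=None)[0]
    a=o1+s[0]*d1;b=o2+s[1]*d2
    return (a+b)/2,np.linalg.norm(a-b)*1e3
def plane(n,p,z):
    o,d=ray(n,p);return o+d*(z-o[2])/d[2]
def proj(n,X):
    c=C[n];T=np.linalg.inv(c["extrinsics"]);r=cv2.Rodrigues(T[:3,:3])[0]
    return cv2.projectPoints(np.array([X],float),r,T[:3,3],c["intrinsics"],c["distortion"])[0][0,0]
def blobs(n,im,f,box,minA=3):
    x,y,w,h=box;s=im[y:y+h,x:x+w].astype(int);m=f(s[...,0],s[...,1],s[...,2]).astype(np.uint8)
    k,l,st,ce=cv2.connectedComponentsWithStats(m)
    return [(ce[i]+[x,y],st[i,4],st[i,:4]+[x,y,0,0]) for i in range(1,k) if st[i,4]>=minA]
def shot(n,name):
    im=arm.get_image(n);cv2.imwrite(f"pics/{name}.png",im[:,:,::-1]);return im
def load(name): return cv2.imread(f"pics/{name}.png")[:,:,::-1]
red=lambda r,g,b:(r>90)&(r>1.8*g)&(r>1.8*b)
green=lambda r,g,b:(g>45)&(g>1.5*r)&(g>1.4*b)
black=lambda r,g,b:(r+g+b<110)
E
python3 - <<'E'
from h import *
s=load("scene0");t=load("top0")
for n,im,bx in(("scene",s,(100,115,175,60)),("top",t,(290,210,160,100))):
    print(n,"red",blobs(n,im,red,bx))
for n,im,bx in(("scene",s,(340,150,80,45)),("top",t,(150,235,100,50))):
    print(n,"green",blobs(n,im,green,bx,20))
for n,im,bx in(("scene",s,(298,168,14,14)),("scene",s,(430,174,14,14)),("top",t,(130,255,14,16)),("top",t,(252,250,14,14))):
    print(n,"blk",blobs(n,im,black,bx))
E
```

```text
scene red [(array([131.5, 131.5]), np.int32(4), array([131, 131,   2,   2]))]
top red [(array([334.    , 265.7143]), np.int32(7), array([333, 265,   3,   3])), (array([429.    , 275.2857]), np.int32(7), array([428, 274,   3,   3]))]
scene green [(array([371.7172, 173.1311]), np.int32(244), array([357, 166,  30,  15]))]
top green [(array([196.3785, 259.9274]), np.int32(317), array([183, 254,  28,  13]))]
scene blk [(array([303.875, 175.125]), np.int32(8), array([303, 174,   3,   3]))]
scene blk [(array([437.3636, 180.0909]), np.int32(11), array([436, 179,   4,   3]))]
top blk [(array([137.    , 263.3333]), np.int32(18), array([135, 262,   5,   4]))]
top blk [(array([257.2222, 257.    ]), np.int32(18), array([255, 255,   6,   5]))]
```

```bash
cat >> h.py <<'E'
def wred(im,cx,cy,R=5):
    s=im[cy-R:cy+R+1,cx-R:cx+R+1].astype(float);w=np.clip(s[...,0]-(s[...,1]+s[...,2])/2-15,0,None)
    y,x=np.mgrid[cy-R:cy+R+1,cx-R:cx+R+1];return np.array([(w*x).sum(),(w*y).sum()])/w.sum()
E
python3 - <<'E'
from h import *
s=load("scene0");t=load("top0")
br,bl=wred(s,132,132),wred(s,224,144);tr_,tl=wred(t,429,275),wred(t,334,266)
print(br,bl,tr_,tl)
L,e1=tri(bl,tl);R,e2=tri(br,tr_)
print("ball L",L,e1,"R",R,e2,"dist",np.linalg.norm(L-R),np.linalg.norm((L-R)[:2]))
d=(L-R)[:2];yaw=np.arctan2(-d[0],d[1]);print("stand yaw",yaw,np.degrees(yaw))
ex=np.array([np.cos(yaw),np.sin(yaw)]);print("origin",(L+R)[:2]/2+.049*ex)
print("seat z",L[2]-.008,R[2]-.008)
c1,e=tri((437.36,180.1),(137,263.33));print("cap+y",c1,e)
c2,e=tri((303.9,175.1),(257.2,257.));print("cap-y",c2,e,np.linalg.norm(c1-c2))
d=(c1-c2);print("grid yaw",np.degrees(np.arctan2(-d[0],d[1])),"mid",(c1+c2)/2)
print("green",tri((371.7,173.1),(196.4,259.9)))
# tray corners top view  (crop/5)
for p in((78,62),(690,128),(668,460),(45,398)):
    print(plane("top",(290+p[0]/5-.5,210+p[1]/5-.5),.01))
E
```

```text
[131.3344 131.0507] [223.8974 143.6769] [429.0669 275.2085] [333.9037 265.7566]
ball L [ 0.5104 -0.1275  0.2176] 0.05553069027325362 R [ 0.4792 -0.3604  0.2192] 0.2493510214223374 dist 0.23498648017169738 0.23498102924156075
stand yaw -0.1327790509006452 -7.6076792243597025
origin [ 0.5434 -0.2505]
seat z 0.20960203172365283 0.21120258164798966
cap+y [0.5323 0.3662 0.1621] 0.23719137335643425
cap-y [0.5418 0.0585 0.162 ] 0.22848493505769357 0.30780147781970985
grid yaw 1.7623066067641435 mid [0.537  0.2123 0.162 ]
green (array([0.5368, 0.2111, 0.1757]), np.float64(0.9274717215408332))
[ 0.6562 -0.0789  0.01  ]
[ 0.6064 -0.4469  0.01  ]
[ 0.4108 -0.4165  0.01  ]
[ 0.4601 -0.0524  0.01  ]
```

```bash
python3 -m crank '[[1,0.055,-0.065,0.01,-0.11],[1,0.055,-0.065,0.01,-0.11],[1,0.055,-0.065,0.01,-0.11],[1,0.055,-0.065,0.01,-0.11],[1,0.055,-0.065,0.01,-0.11],[1,0.055,-0.065,0.01,-0.11],[1,0.055,-0.065,0.01,-0.11],[1,0.055,-0.065,0.01,-0.11]]'
cat >> h.py <<'E'
def jaw():
    o=arm.observe();R=cv2.Rodrigues(np.array(o["ee_rot"],float))[0]
    a=np.degrees(np.arctan2(R[1,1],R[0,1]));a=(a+90)%180-90
    return o["position"],a,R[:,2],o["force"],o["ft_torque"],o["width"],o["clock"]
E
python3 -c "
from h import *
print(jaw())"
```

```text
clock: 0.77
position: [0.3962, 0.3756, 0.2758]
ee_rot: [-1.884, -2.514, 0.001]
force: [0.1, 0.9, 0.2]
width: 0.998
(array([0.3962, 0.3756, 0.2758]), np.float64(16.313136162134327), array([-0.0004, -0.0002, -1.    ]), array([0.0564, 0.8756, 0.1909]), array([-0.0269, -0.0016,  0.031 ]), 0.9976113189924244, 0.7667)
```

```bash
python3 -m crank '[[1,0.058,-0.068,0,-0.04],[1,0.058,-0.068,0,-0.04],[1,0.058,-0.068,0,-0.04],[1,0.058,-0.068,0,-0.04],[1,0.058,-0.068,0,-0.04],[1,0.061,-0.069,0,-0.042],[1,0,0,0,0],[1,0,0,0,0]]'
python3 -c "
from h import *
print(jaw());shot('top','t1');shot('scene','s1')"
```

```text
clock: 1.43
position: [0.537, 0.211, 0.2754]
ee_rot: [2.185, 2.256, -0.001]
force: [-0.5, 0.7, 0.0]
width: 1.0
(array([0.537 , 0.211 , 0.2754]), np.float64(1.8428740432343176), array([-0.    , -0.0013, -1.    ]), array([-0.5034,  0.7188,  0.0135]), array([-0.0277,  0.0666,  0.0315]), 0.9997903163621215, 1.4333)
```

View pics/t1.png

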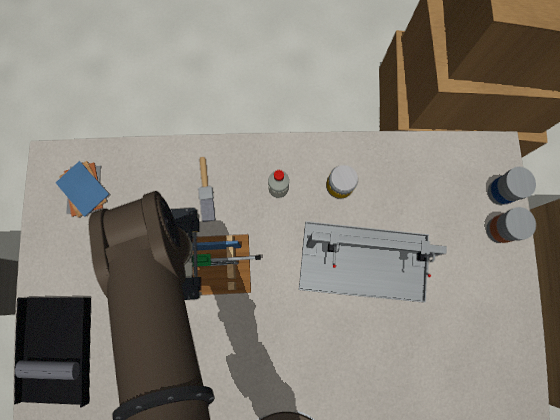

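View pics/s1.png

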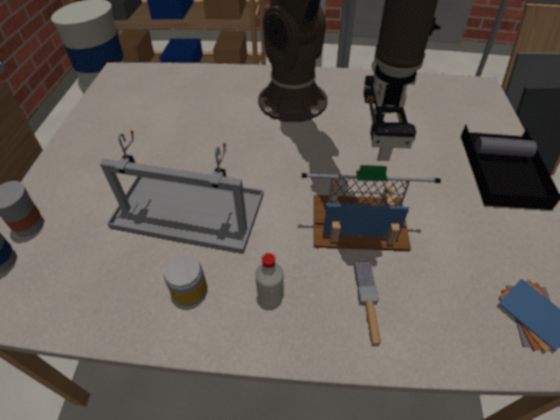

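```bash
python3 -m crank '[[1,0,0,-0.04,0],[1,0,0,-0.04,0],[1,0,0,-0.04,0],[1,0,0,-0.04,0],[1,0,0,-0.03,0],[1,0,0,-0.011,0],[1,0,0,0,0],[1,0,0,0,0]]'
```

```text
clock: 2.2
position: [0.5355, 0.2145, 0.1957]
ee_rot: [-2.178, -2.264, -0.0]
force: [0.2, 0.6, -0.5]
width: 0.997
```

```bash
python3 -m crank '[[0,0,0,0,0],[0,0,0,0,0],[0,0,0,0,0],[0,0,0,0,0],[0,0,0,0,0],[0,0,0,0,0],[0,0,0,0,0],[0,0,0,0,0]]' 30; python3 -c "
from h import *
print(jaw())"
```

```text
clock: 2.87
position: [0.5359, 0.2136, 0.1953]
ee_rot: [2.18, 2.262, 0.0]
force: [0.2, -0.5, -0.0]
width: 0.469
(array([0.5359, 0.2136, 0.1953]), np.float64(2.1143157811576003), array([ 0.0001, -0.    , -1.    ]), array([ 0.1851, -0.5215, -0.0088]), array([-0.0852,  0.0669, -0.0317]), 0.46908367055070094, 2.8667)
```

```bash
python3 -m crank '[[0,0,0,0,0],[0,0,0,0,0],[0,0,0,0,0],[0,0,0,0,0],[0,0,0,0,0],[0,0,0,0,0],[0,0,0,0,0],[0,0,0,0,0]]' 30; python3 -c "
from h import *
print(jaw())"
```

```text
clock: 3.53
position: [0.5361, 0.2136, 0.1954]
ee_rot: [2.18, 2.262, 0.001]
force: [1.5, 0.6, -2.3]
width: 0.137
(array([0.5361, 0.2136, 0.1954]), np.float64(2.1157913349448734), array([ 0.0005,  0.    , -1.    ]), array([ 1.4862,  0.6   , -2.3101]), array([-0.0409, -0.52  , -0.0018]), 0.13675070544786233, 3.5333)
```

```bash
python3 -m crank '[[0,0,0,0.015,0],[0,0,0,0.03,0],[0,0,0,0.04,0],[0,0,0,0.05,0],[0,0,0,0.06,0],[0,0,0,0.06,0],[0,0,0,0.05,0],[0,0,0,0.035,0]]';  python3 -c "
from h import *
print(jaw())"
python3 -m crank '[[0,0,0,0,0],[0,0,0,0,0],[0,0,0,0,0],[0,0,0,0,0],[0,0,0,0,0],[0,0,0,0,0],[0,0,0,0,0],[0,0,0,0,0]]'
python3 -c "
from h import *
print(jaw());shot('top','t2');shot('scene','s2')"
```

```text
clock: 4.2
position: [0.5356, 0.2134, 0.3333]
ee_rot: [-2.18, -2.262, -0.001]
force: [0.0, -0.0, -4.8]
width: 0.132
(array([0.5356, 0.2134, 0.3333]), np.float64(2.1094386064203547), array([ 0.0002,  0.0004, -1.    ]), array([ 0.0178, -0.0229, -4.7862]), array([-0.0861,  0.0118, -0.0146]), 0.1320982352765549, 4.2)
clock: 4.87
position: [0.5358, 0.2136, 0.3311]
ee_rot: [-2.18, -2.262, 0.001]
force: [-0.1, -1.1, -4.2]
width: 0.129
(array([0.5358, 0.2136, 0.3311]), np.float64(2.115673236811915), array([-0.0004, -0.0002, -1.    ]), array([-0.0869, -1.106 , -4.2323]), array([-0.0801,  0.0714, -0.0326]), 0.12909724111736734, 4.8667)
```

View pics/s2.png

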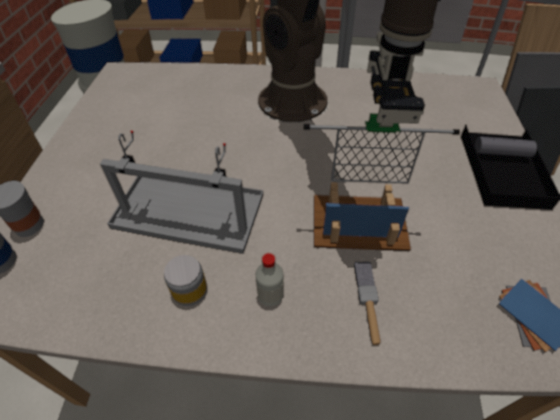

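View pics/t2.png

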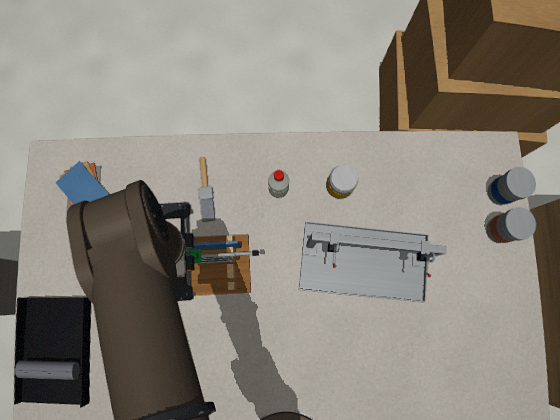

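```bash
R='x'; python3 -m crank '[[0,-0.01,-0.035,0,-0.006],[0,-0.02,-0.06,0,-0.01],[0,-0.02,-0.07,0,-0.01],[0,-0.02,-0.075,0,-0.01],[0,-0.02,-0.075,0,-0.01],[0,-0.02,-0.075,0,-0.01],[0,-0.02,-0.075,0,-0.01],[0,-0.02,-0.075,0,-0.01]]'; python3 -m crank '[[0,-0.02,-0.075,0,-0.01],[0,-0.02,-0.075,0,-0.01],[0,-0.02,-0.075,0,-0.01],[0,-0.015,-0.075,0,-0.01],[0,-0.015,-0.075,0,-0.01],[0,-0.015,-0.07,0,-0.01],[0,0,-0.06,0,-0.01],[0,0,-0.04,0,-0.01]]'
python3 -m crank '[[0,0,-0.03,0,-0.006],[0,0,0,0,0],[0,0,0,0,0],[0,0,0,0,0],[0,0,0,0,0],[0,0,0,0,0],[0,0,0,0,0],[0,0,0,0,0]]'
python3 -c "
from h import *
print(jaw());shot('top','t3');shot('scene','s3')"
```

```text
clock: 5.63
position: [0.4751, -0.0042, 0.3315]
ee_rot: [2.269, 2.173, 0.001]
force: [1.0, -0.5, -4.9]
width: 0.129
clock: 6.3
position: [0.4326, -0.2235, 0.3318]
ee_rot: [2.36, 2.072, 0.001]
force: [0.4, 1.2, -5.2]
width: 0.127
clock: 6.97
position: [0.434, -0.232, 0.3314]
ee_rot: [2.363, 2.07, 0.0]
force: [1.5, -0.5, -4.8]
width: 0.13
(array([ 0.434 , -0.232 ,  0.3314]), np.float64(-7.550760953623637), array([ 0.0002,  0.0001, -1.    ]), array([ 1.5376, -0.4563, -4.751 ]), array([-0.0945,  0.0285, -0.0008]), 0.13026747612281162, 6.9667)
```

View pics/s3.png

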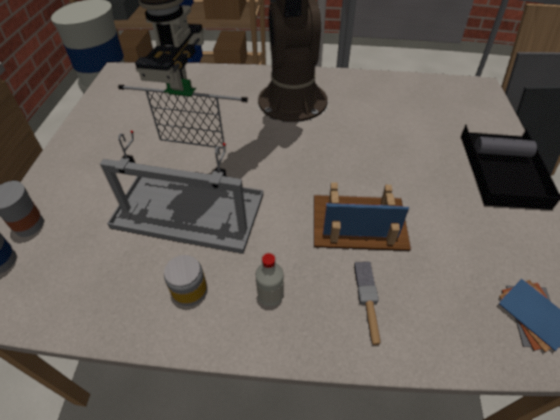

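View pics/t3.png

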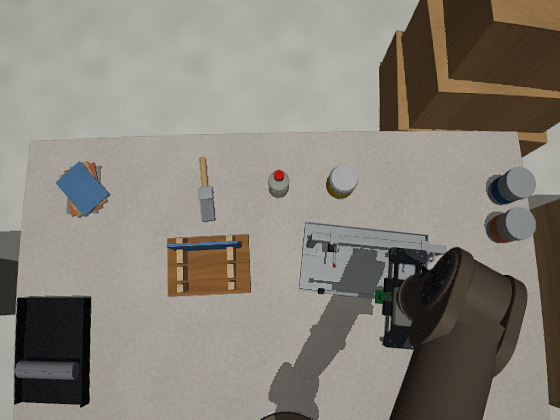

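```bash
cat >> h.py <<'E'
YAW=np.radians(-7.6);O=np.array([.5434,-.2505])
def st(p):
    c,s=np.cos(YAW),np.sin(YAW);d=np.array(p[:2])-O;return np.array([c*d[0]+s*d[1],-s*d[0]+c*d[1],p[2] if len(p)>2 else 0])
E
python3 - <<'E'
from h import *
s=load("s3");t=load("t3")
a=blobs("s",s,black,(114,82,14,12));b=blobs("s",s,black,(236,92,14,14));c=blobs("t",t,black,(312,284,16,14))
print(a,b,c)
P,e=tri(b[0][0],c[0][0]);print(P,e,st(P))
Q=plane("scene",a[0][0],P[2]);print(Q,st(Q),"TCP",st(jaw()[0]))
d=P-Q;print(np.linalg.norm(d),np.degrees(np.arctan2(-d[0],d[1])))
E
```

```text
[(array([120.6364,  86.9091]), np.int32(11), array([119,  86,   4,   3]))] [(array([243.6923,  99.    ]), np.int32(13), array([242,  98,   5,   3]))] [(array([320.5, 290.5]), np.int32(26), array([318, 288,   6,   6]))]
[ 0.4519 -0.0838  0.2997] 0.925736971888397 [-0.1127  0.1531  0.2997]
[ 0.4142 -0.3873  0.2997] [-0.11   -0.1527  0.2997] TCP [-0.1109  0.0037  0.3314]
0.3058566900122137 -7.085047548580385
```

```bash
python3 -m crank '[[0,0.02,-0.0025,0,0],[0,0.035,-0.0045,0,0],[0,0.045,-0.006,0,0],[0,0.045,-0.006,0,0],[0,0.035,-0.005,0,0],[0,0.018,-0.0025,0,0],[0,0,0,0,0],[0,0,0,0,0]]'; python3 -m crank '[[0,0,0,-0.02,0],[0,0,0,-0.03,0],[0,0,0,-0.03,0],[0,0,0,-0.03,0],[0,0,0,-0.02,0],[0,0,0,0,0],[0,0,0,0,0],[0,0,0,0,0]]'
python3 -c "
from h import *
j=jaw();print(j,st(j[0]));shot('top','t4');shot('scene','s4')
import cv2
b=cv2.imread('pics/s4.png')[70:230,90:280];cv2.imwrite('pics/s4c.png',cv2.resize(b,None,fx=3.7,fy=3.7,interpolation=cv2.INTER_CUBIC))"
```

```text
clock: 7.73
position: [0.5128, -0.2432, 0.3309]
ee_rot: [-2.364, -2.069, 0.002]
force: [-0.6, 0.1, -4.1]
width: 0.129
clock: 8.4
position: [0.5132, -0.2432, 0.28]
ee_rot: [2.363, 2.069, 0.001]
force: [1.2, 0.4, -4.8]
width: 0.129
(array([ 0.5132, -0.2432,  0.28  ]), np.float64(-7.612857436725449), array([ 0.001 , -0.0003, -1.    ]), array([ 1.1626,  0.3742, -4.8311]), array([-0.1014,  0.074 , -0.0435]), 0.129469463931727, 8.4) [-0.0309  0.0032  0.28  ]
```

View pics/s4c.png

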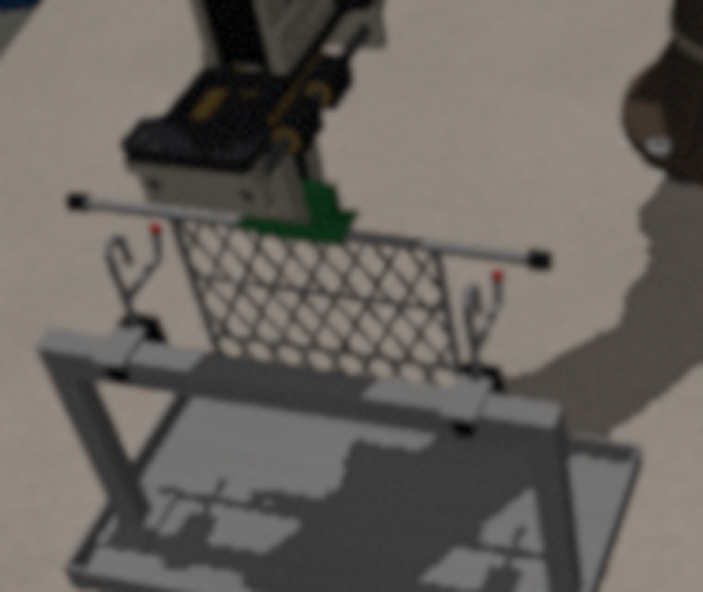

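View pics/t4.png

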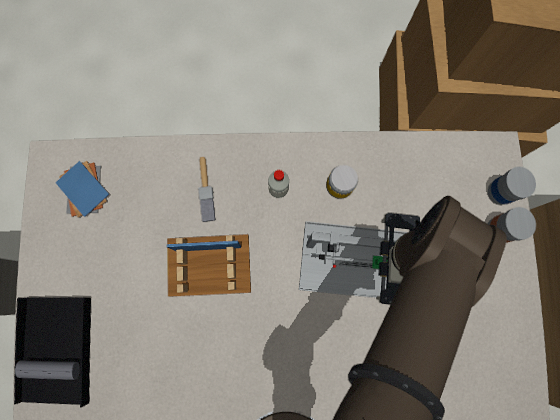

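```bash
python3 -m crank '[[0,0,0,-0.015,0],[0,0,0,-0.015,0],[0,0,0,-0.015,0],[0,0,0,-0.015,0],[0,0,0,-0.01,0],[0,0,0,0,0],[0,0,0,0,0],[0,0,0,0,0]]'
python3 -c "
from h import *
j=jaw();print(j,st(j[0]));t=shot('top','t5');s=shot('scene','s5')
import cv2
b=s[70:230,90:280,::-1];cv2.imwrite('pics/s5c.png',cv2.resize(b,None,fx=3.7,fy=3.7,interpolation=cv2.INTER_CUBIC))
b=t[210:310,290:450,::-1];cv2.imwrite('pics/t5c.png',cv2.resize(b,None,fx=5,fy=5,interpolation=cv2.INTER_CUBIC))"
```

```text
clock: 9.17
position: [0.5132, -0.2431, 0.2515]
ee_rot: [2.364, 2.069, 0.0]
force: [-0.8, -0.4, -5.1]
width: 0.128
(array([ 0.5132, -0.2431,  0.2515]), np.float64(-7.609894457499564), array([ 0.0002, -0.0002, -1.    ]), array([-0.83  , -0.4387, -5.0795]), array([-0.0718,  0.0565,  0.0166]), 0.12835961467355556, 9.1667) [-0.0309  0.0033  0.2515]
```

View pics/s5c.png

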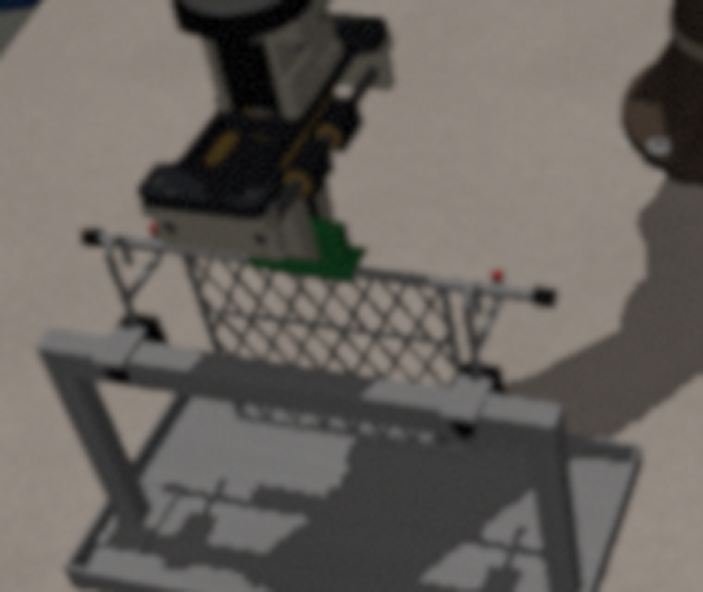

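View pics/t5c.png

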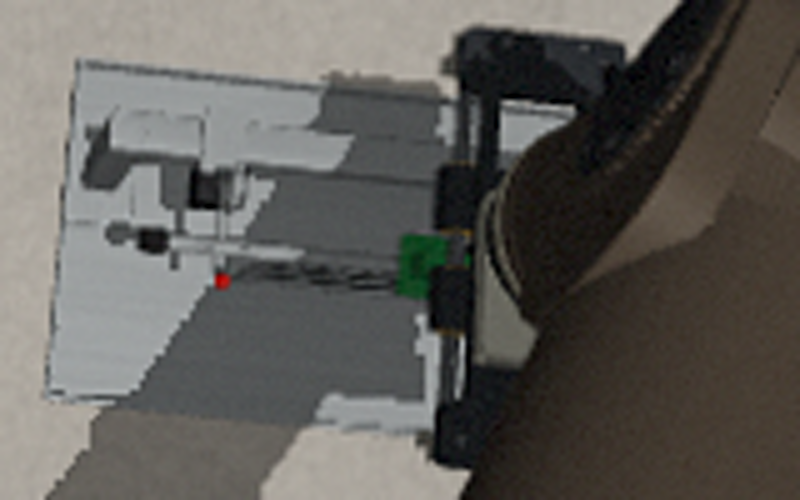

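```bash
python3 -m crank '[[0,0,0,-0.0025,0],[0,0,0,-0.0025,0],[0,0,0,-0.0025,0],[0,0,0,-0.0025,0],[0,0,0,-0.0025,0],[0,0,0,0,0],[0,0,0,0,0],[0,0,0,0,0]]'
python3 -c "
from h import *
j=jaw();print(j,st(j[0]))"
python3 -m crank '[[0,0,0,-0.0025,0],[0,0,0,-0.0025,0],[0,0,0,-0.0025,0],[0,0,0,0,0],[0,0,0,0,0],[0,0,0,0,0],[0,0,0,0,0],[0,0,0,0,0]]'
python3 -c "
from h import *
j=jaw();print(j,st(j[0]))"

```

```text
clock: 9.93
position: [0.5131, -0.243, 0.2464]
ee_rot: [2.364, 2.069, -0.0]
force: [-0.5, 0.4, -5.0]
width: 0.127
(array([ 0.5131, -0.243 ,  0.2464]), np.float64(-7.603007957255443), array([ 0.0001, -0.0001, -1.    ]), array([-0.4614,  0.4377, -5.0127]), array([-0.0982,  0.0594, -0.0076]), 0.12658120661080066, 9.9333) [-0.031   0.0034  0.2464]
clock: 10.6
position: [0.5131, -0.243, 0.2434]
ee_rot: [2.364, 2.069, 0.0]
force: [0.4, 0.6, -4.9]
width: 0.127
(array([ 0.5131, -0.243 ,  0.2434]), np.float64(-7.599903778513877), array([ 0.0001, -0.    , -1.    ]), array([ 0.418 ,  0.5692, -4.9409]), array([-0.0494,  0.1146,  0.0007]), 0.1270757994338373, 10.6) [-0.031   0.0034  0.2434]
```

```bash
python3 -m crank '[[0,0,0,-0.0025,0],[0,0,0,-0.0025,0],[0,0,0,0,0],[0,0,0,0,0],[0,0,0,0,0],[0,0,0,0,0],[0,0,0,0,0],[0,0,0,0,0]]'
python3 -c "
from h import *
j=jaw();print(j[0],j[3:5])"
python3 -m crank '[[0,0,0,-0.0025,0],[0,0,0,0,0],[0,0,0,0,0],[0,0,0,0,0],[0,0,0,0,0],[0,0,0,0,0],[0,0,0,0,0],[0,0,0,0,0]]'
python3 -c "
from h import *
j=jaw();print(j[0],j[3:5])"

```

```text
clock: 11.27
position: [0.5131, -0.243, 0.2414]
ee_rot: [2.364, 2.069, 0.0]
force: [-0.4, 0.1, -4.8]
width: 0.127
[ 0.5131 -0.243   0.2414] (array([-0.4208,  0.1087, -4.8048]), array([-0.1095,  0.1056,  0.0229]))
clock: 11.93
position: [0.5131, -0.243, 0.2404]
ee_rot: [2.364, 2.069, 0.0]
force: [0.6, -0.5, -4.0]
width: 0.129
[ 0.5131 -0.243   0.2404] (array([ 0.605 , -0.4653, -4.0415]), array([-0.1651,  0.0633, -0.0258]))
```

```bash
python3 -m crank '[[0,0,0,-0.00125,0],[0,0,0,0,0],[0,0,0,0,0],[0,0,0,0,0],[0,0,0,0,0],[0,0,0,0,0],[0,0,0,0,0],[0,0,0,0,0]]'
python3 -c "
from h import *
j=jaw();print(j[0],j[3:5])"
python3 -m crank '[[0,0,0,-0.00125,0],[0,0,0,0,0],[0,0,0,0,0],[0,0,0,0,0],[0,0,0,0,0],[0,0,0,0,0],[0,0,0,0,0],[0,0,0,0,0]]'
python3 -c "
from h import *
j=jaw();print(j[0],j[3:5])"

```

```text
clock: 12.6
position: [0.5131, -0.243, 0.2399]
ee_rot: [2.364, 2.069, 0.0]
force: [0.2, 0.9, -2.7]
width: 0.126
[ 0.5131 -0.243   0.2399] (array([ 0.1673,  0.8515, -2.7483]), array([-0.2489,  0.0315,  0.0113]))
clock: 13.27
position: [0.5132, -0.243, 0.2395]
ee_rot: [2.364, 2.069, 0.0]
force: [-0.8, 1.3, 2.2]
width: 0.126
[ 0.5132 -0.243   0.2395] (array([-0.8219,  1.3437,  2.2048]), array([-0.0327,  0.1784, -0.0101]))
```

```bash
python3 -m crank '[[0,0,0,0.00075,0],[0,0,0,0,0],[0,0.0037,-0.0005,0,0],[0,0.0037,-0.0005,0,0],[0,0.0037,-0.0005,0,0],[0,0.0037,-0.0005,0,0],[0,0,0,0,0],[0,0,0,0,0]]'
python3 -c "
from h import *
j=jaw();print(st(j[0]),j[3:5])"

```

```text
clock: 13.93
position: [0.5187, -0.2443, 0.2395]
ee_rot: [-2.365, -2.068, 0.001]
force: [-3.2, -0.2, 0.9]
width: 0.135
[-0.0253  0.0029  0.2395] (array([-3.1787, -0.1884,  0.8788]), array([-0.4082,  0.7979, -0.2046]))
```

```bash
python3 -m crank '[[0,0,0,0.0006,0],[0,0,0,0,0],[0,0.0025,-0.0003,0,0],[0,0.0025,-0.0003,0,0],[0,0,0,0,0],[0,0,0,0,0],[0,0,0,0,0],[0,0,0,0,0]]'
python3 -c "
from h import *
j=jaw();print(st(j[0]),j[3:5],j[5])
t=shot('top','t6');s=shot('scene','s6')
import cv2
b=s[70:230,90:280,::-1];cv2.imwrite('pics/s6c.png',cv2.resize(b,None,fx=3.7,fy=3.7,interpolation=cv2.INTER_CUBIC))
b=t[210:310,290:450,::-1];cv2.imwrite('pics/t6c.png',cv2.resize(b,None,fx=5,fy=5,interpolation=cv2.INTER_CUBIC))"
```

```text
clock: 14.6
position: [0.5212, -0.2439, 0.2399]
ee_rot: [2.363, 2.07, 0.0]
force: [0.0, 1.2, -2.9]
width: 0.127
[-0.0229  0.0036  0.2399] (array([ 0.0072,  1.1733, -2.912 ]), array([-0.1634,  0.2113, -0.0903])) 0.127137314960586
```

View pics/s6c.png

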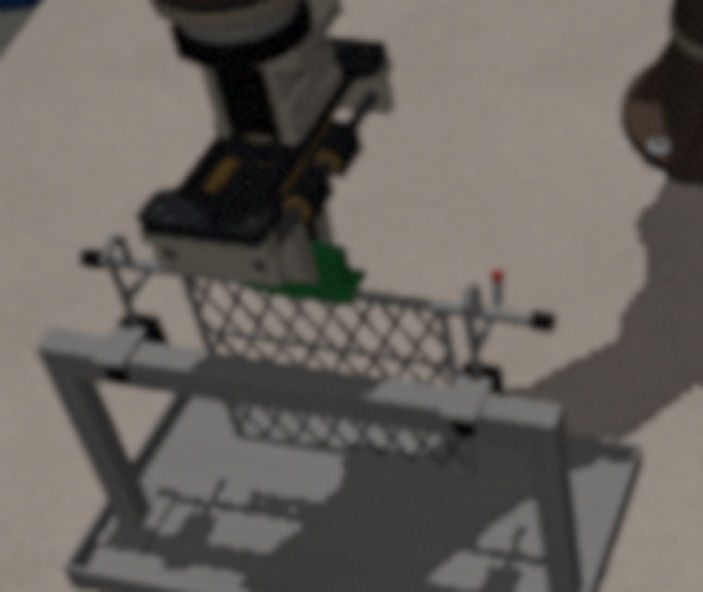

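View pics/t6c.png

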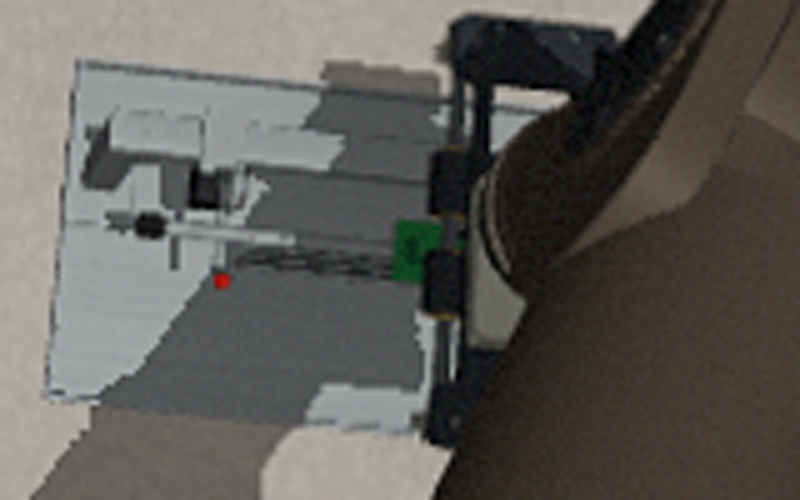

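```bash
python3 -m crank '[[0,0.0025,-0.0003,0,0],[0,0.0025,-0.0003,0,0],[0,0.0025,-0.0003,0,0],[0,0.0025,-0.0003,0,0],[0,0,0,0,0],[0,0,0,0,0],[0,0,0,0,0],[0,0,0,0,0]]'
python3 -c "
from h import *
j=jaw();print(st(j[0]),j[3:5],j[5])"
python3 -m crank '[[0,0.0025,-0.0003,0,0],[0,0.0025,-0.0003,0,0],[0,0.0025,-0.0003,0,0],[0,0.0025,-0.0003,0,0],[0,0,0,0,0],[0,0,0,0,0],[0,0,0,0,0],[0,0,0,0,0]]'
python3 -c "
from h import *
j=jaw();print(st(j[0]),j[3:5],j[5])"
```

```text
clock: 15.37
position: [0.5251, -0.2445, 0.2399]
ee_rot: [2.363, 2.069, 0.0]
force: [0.1, -0.4, -2.9]
width: 0.126
[-0.0189  0.0035  0.2399] (array([ 0.1264, -0.3651, -2.8785]), array([-0.3162,  0.1675, -0.0613])) 0.12636557393361464
clock: 16.03
position: [0.5291, -0.245, 0.2399]
ee_rot: [2.363, 2.069, 0.0]
force: [-0.9, 0.2, -3.4]
width: 0.129
[-0.0149  0.0036  0.2399] (array([-0.9057,  0.1642, -3.3617]), array([-0.3018,  0.173 , -0.073 ])) 0.12939655777142187
```

```bash
python3 -m crank '[[0,0.0025,-0.0003,0,0],[0,0.0025,-0.0003,0,0],[0,0.0025,-0.0003,0,0],[0,0.0025,-0.0003,0,0],[0,0.0025,-0.0003,0,0],[0,0,0,0,0],[0,0,0,0,0],[0,0,0,0,0]]'
python3 -c "
from h import *
j=jaw();print(st(j[0]),j[3:5],j[5])"
python3 -m crank '[[0,0.0025,-0.0003,0,0],[0,0.0025,-0.0003,0,0],[0,0,0,0,0],[0,0,0,0,0],[0,0,0,0,0],[0,0,0,0,0],[0,0,0,0,0],[0,0,0,0,0]]'
python3 -c "
from h import *
j=jaw();print(st(j[0]),j[3:5],j[5])"
```

```text
clock: 16.7
position: [0.5341, -0.2456, 0.2399]
ee_rot: [2.364, 2.069, 0.0]
force: [-0.6, 0.3, -2.9]
width: 0.131
[-0.0098  0.0036  0.2399] (array([-0.5699,  0.3052, -2.8815]), array([-0.3188,  0.1941, -0.0345])) 0.13106177734249816
clock: 17.37
position: [0.5361, -0.2458, 0.2399]
ee_rot: [2.364, 2.069, 0.0]
force: [-0.4, 0.7, -2.0]
width: 0.125
[-0.0079  0.0037  0.2399] (array([-0.3778,  0.7375, -2.0107]), array([-0.2671,  0.225 , -0.0408])) 0.12517965756088498
```

Almost home; half-millimetre steps from here to feel the stems.

```bash
python3 -m crank '[[0,0.00125,-0.00016,0,0],[0,0.00125,-0.00016,0,0],[0,0,0,0,0],[0,0,0,0,0],[0,0,0,0,0],[0,0,0,0,0],[0,0,0,0,0],[0,0,0,0,0]]'
python3 -c "
from h import *
j=jaw();print(st(j[0]),j[3:5],j[5])"
python3 -m crank '[[0,0.00125,-0.00016,0,0],[0,0,0,0,0],[0,0,0,0,0],[0,0,0,0,0],[0,0,0,0,0],[0,0,0,0,0],[0,0,0,0,0],[0,0,0,0,0]]'
python3 -c "
from h import *
j=jaw();print(st(j[0]),j[3:5],j[5])"
```

```text
clock: 18.03
position: [0.537, -0.246, 0.2399]
ee_rot: [-2.364, -2.069, 0.0]
force: [-2.4, 0.6, -3.0]
width: 0.127
[-0.007   0.0036  0.2399] (array([-2.3865,  0.5678, -3.024 ]), array([-0.2781,  0.4458, -0.135 ])) 0.12677764223341467
clock: 18.7
position: [0.5376, -0.2461, 0.2399]
ee_rot: [2.364, 2.069, 0.0]
force: [-1.3, -0.1, -2.7]
width: 0.126
[-0.0064  0.0036  0.2399] (array([-1.3385, -0.0565, -2.678 ]), array([-0.2969,  0.2926, -0.1122])) 0.12608888694686693
```

```bash
python3 -m crank '[[0,0.001,-0.00013,0,-0.004],[0,0,0,0,0],[0,0.001,-0.00013,0,-0.004],[0,0,0,0,0],[0,0,0,0,0],[0,0,0,0,0],[0,0,0,0,0],[0,0,0,0,0]]'
python3 -c "
from h import *
j=jaw();print(j[1],st(j[0]),j[3:5],j[5])"
python3 -m crank '[[0,0.00125,-0.00016,0,0],[0,0,0,0,0],[0,0,0,0,0],[0,0,0,0,0],[0,0,0,0,0],[0,0,0,0,0],[0,0,0,0,0],[0,0,0,0,0]]'
python3 -c "
from h import *
j=jaw();print(j[1],st(j[0]),j[3:5],j[5])"
```

```text
clock: 19.37
position: [0.5383, -0.2461, 0.2399]
ee_rot: [2.372, 2.059, 0.0]
force: [-0.8, -1.0, -2.6]
width: 0.13
-8.079887545818877 [-0.0056  0.0036  0.2399] (array([-0.8331, -1.0041, -2.6373]), array([-0.3385,  0.2382, -0.0284])) 0.13039557343006838
clock: 20.03
position: [0.5388, -0.2462, 0.2399]
ee_rot: [-2.372, -2.059, 0.0]
force: [-0.9, -0.3, -3.1]
width: 0.127
-8.08311444779011 [-0.0051  0.0037  0.2399] (array([-0.8604, -0.2783, -3.1499]), array([-0.3514,  0.3877, -0.1563])) 0.12653464512621565
```

```bash
python3 -m crank '[[0,0.00125,-0.00016,0,0],[0,0,0,0,0],[0,0,0,0,0],[0,0,0,0,0],[0,0,0,0,0],[0,0,0,0,0],[0,0,0,0,0],[0,0,0,0,0]]'
python3 -c "
from h import *
j=jaw();print(j[1],st(j[0]),j[3:5],j[5])"
python3 -m crank '[[0,0.00125,-0.00016,0,0],[0,0,0,0,0],[0,0,0,0,0],[0,0,0,0,0],[0,0,0,0,0],[0,0,0,0,0],[0,0,0,0,0],[0,0,0,0,0]]'
python3 -c "
from h import *
j=jaw();print(j[1],st(j[0]),j[3:5],j[5])"
```

```text
clock: 20.7
position: [0.5394, -0.2462, 0.2399]
ee_rot: [2.372, 2.059, 0.0]
force: [-0.8, 0.1, -4.0]
width: 0.131
-8.073982354663698 [-0.0046  0.0037  0.2399] (array([-0.7879,  0.1193, -3.9837]), array([-0.2995,  0.2627, -0.1096])) 0.13144617187439206
clock: 21.37
position: [0.5398, -0.2463, 0.2399]
ee_rot: [2.372, 2.059, 0.0]
force: [-1.1, -0.0, -3.8]
width: 0.131
-8.08257909183105 [-0.0041  0.0037  0.2399] (array([-1.1036, -0.0351, -3.7895]), array([-0.2852,  0.3048, -0.1083])) 0.13122344630532543
```

```bash
python3 -c "
from h import *
t=shot('top','t7');s=shot('scene','s7')
import cv2
b=s[70:230,90:280,::-1];cv2.imwrite('pics/s7c.png',cv2.resize(b,None,fx=3.7,fy=3.7,interpolation=cv2.INTER_CUBIC))
b=t[230:290,300:380,::-1];cv2.imwrite('pics/t7c.png',cv2.resize(b,None,fx=9,fy=9,interpolation=cv2.INTER_CUBIC))
a=blobs('s',s,black,(106,130,16,20));b=blobs('s',s,black,(230,145,16,22));c=blobs('t',t,black,(312,245,16,20));print(a,b,c)
P,e=tri(b[0][0],c[0][0]);print(P,e,st(P));Q=plane('scene',a[0][0],P[2]);print(Q,st(Q))
"
```

```text
[(array([110.5, 144. ]), np.int32(6), array([110, 143,   2,   3]))] [(array([233.5, 162.5]), np.int32(8), array([232, 162,   4,   2]))] [(array([320.2857, 246.619 ]), np.int32(21), array([318, 245,   6,   5]))]
[ 0.5589 -0.0982  0.2059] 0.34321956805472403 [-0.0047  0.1531  0.2059]
[ 0.5138 -0.4054  0.2059] [-0.0088 -0.1574  0.2059]
```

View pics/s7c.png

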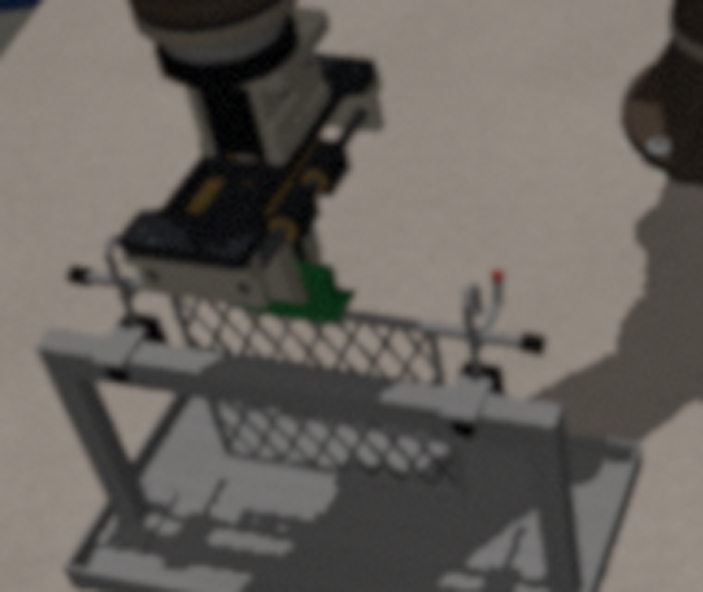

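View pics/t7c.png

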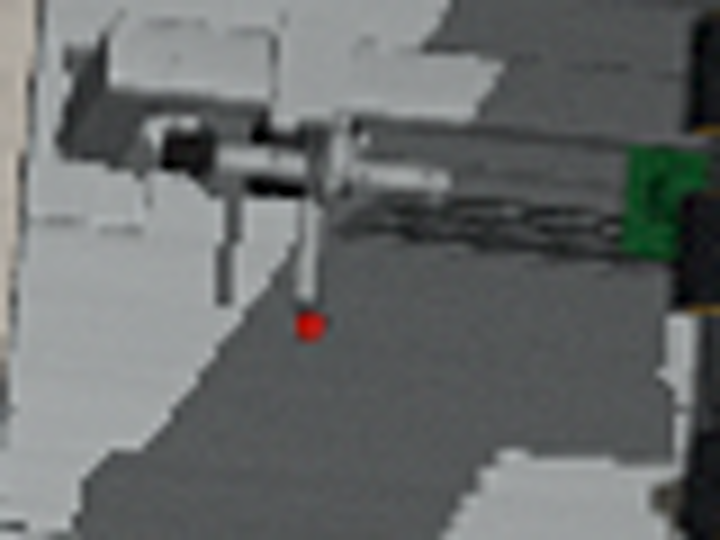

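```bash
python3 -c "
from h import *
o,d=ray('scene',(110.5,144.))
a=st(o);b=st(o+d);k=(-.1525-a[1])/(b[1]-a[1]);print(a+k*(b-a))
o,d=ray('scene',(233.5,162.5))
a=st(o);b=st(o+d);k=(.1525-a[1])/(b[1]-a[1]);print(a+k*(b-a))
"
python3 -m crank '[[0,0.00125,-0.00016,0,0],[0,0.00125,-0.00016,0,0],[0,0,0,0,0],[0,0,0,0,0],[0,0,0,0,0],[0,0,0,0,0],[0,0,0,0,0],[0,0,0,0,0]]'
python3 -c "
from h import *
j=jaw();print(j[1],st(j[0]),j[3:5],j[5])"
```

```text
[-0.0035 -0.1525  0.2111]
[-0.0057  0.1525  0.205 ]
clock: 22.13
position: [0.5407, -0.2465, 0.2399]
ee_rot: [-2.372, -2.059, 0.0]
force: [-2.4, 0.9, -2.0]
width: 0.127
-8.08406238809323 [-0.0032  0.0036  0.2399] (array([-2.3875,  0.9094, -2.0196]), array([-0.306 ,  0.6074, -0.083 ])) 0.1274937064336006
```

```bash
python3 -m crank '[[0,0.00125,-0.00016,0,0],[0,0,0,0,0],[0,0,0,0,0],[0,0,0,0,0],[0,0,0,0,0],[0,0,0,0,0],[0,0,0,0,0],[0,0,0,0,0]]'
python3 -c "
from h import *
j=jaw();print(j[1],st(j[0]),j[3:5],j[5])"
```

```text
clock: 22.8
position: [0.5412, -0.2465, 0.2398]
ee_rot: [-2.372, -2.059, 0.0]
force: [-3.6, -0.0, -2.2]
width: 0.13
-8.08806184083899 [-0.0027  0.0036  0.2398] (array([-3.5826, -0.0204, -2.1936]), array([-0.2492,  0.9217,  0.0056])) 0.13019675012357065
```

```bash
python3 -m crank '[[0,0,0,-0.001,0],[0,0,0,0,0],[0,0,0,0,0],[0,0,0,0,0],[0,0,0,0,0],[0,0,0,0,0],[0,0,0,0,0],[0,0,0,0,0]]'
python3 -c "
from h import *
j=jaw();print(j[1],st(j[0]),j[3:5],j[5])"
python3 -m crank '[[0,0,0,-0.001,0],[0,0,0,0,0],[0,0,0,0,0],[0,0,0,0,0],[0,0,0,0,0],[0,0,0,0,0],[0,0,0,0,0],[0,0,0,0,0]]'
python3 -c "
from h import *
j=jaw();print(j[1],st(j[0]),j[3:5],j[5])"
```

```text
clock: 23.47
position: [0.5413, -0.2465, 0.2396]
ee_rot: [2.373, 2.059, 0.0]
force: [-4.5, 2.1, 2.2]
width: 0.128
-8.086327020254217 [-0.0026  0.0036  0.2396] (array([-4.4822,  2.1332,  2.2063]), array([-0.1191,  1.2555,  0.0334])) 0.1282662490862282
clock: 24.13
position: [0.5413, -0.2465, 0.2394]
ee_rot: [2.372, 2.059, 0.0]
force: [-5.8, 2.9, 4.7]
width: 0.131
-8.082178870572832 [-0.0026  0.0037  0.2394] (array([-5.7632,  2.8928,  4.6724]), array([0.0187, 1.4858, 0.0687])) 0.13101906903069552
```

```bash
python3 -m crank '[[0,0,0,0.0006,0],[0,0,0,0,0],[0,0,0,0,0],[0,0,0,0,0],[0,0,0,0,0],[0,0,0,0,0],[0,0,0,0,0],[0,0,0,0,0]]'
python3 -c "
from h import *
j=jaw();print(j[1],st(j[0]),j[3:5],j[5])
t=shot('top','t8');s=shot('scene','s8')
import cv2
b=s[115:185,95:250,::-1];cv2.imwrite('pics/s8c.png',cv2.resize(b,None,fx=5,fy=5,interpolation=cv2.INTER_CUBIC))
b=t[230:290,300:380,::-1];cv2.imwrite('pics/t8c.png',cv2.resize(b,None,fx=9,fy=9,interpolation=cv2.INTER_CUBIC))
a=blobs('s',s,black,(106,130,16,20));b=blobs('s',s,black,(230,145,16,22));c=blobs('t',t,black,(312,245,16,20));print(a,b,c)
P,e=tri(b[0][0],c[0][0]);print(P,e,st(P))
"
```

```text
clock: 24.8
position: [0.5413, -0.2465, 0.2395]
ee_rot: [2.372, 2.059, 0.0]
force: [-4.6, 0.9, 2.8]
width: 0.126
-8.084684035246909 [-0.0026  0.0036  0.2395] (array([-4.613 ,  0.9443,  2.7668]), array([-0.0658,  1.3984, -0.0234])) 0.1259511792401238
[(array([110. , 144.5]), np.int32(6), array([109, 144,   3,   2]))] [(array([233.3077, 163.    ]), np.int32(13), array([231, 162,   5,   3]))] [(array([320.25, 246.5 ]), np.int32(20), array([318, 245,   6,   4]))]
[ 0.5594 -0.0984  0.2048] 0.7517292920392395 [-0.0043  0.1529  0.2048]
```

View pics/s8c.png

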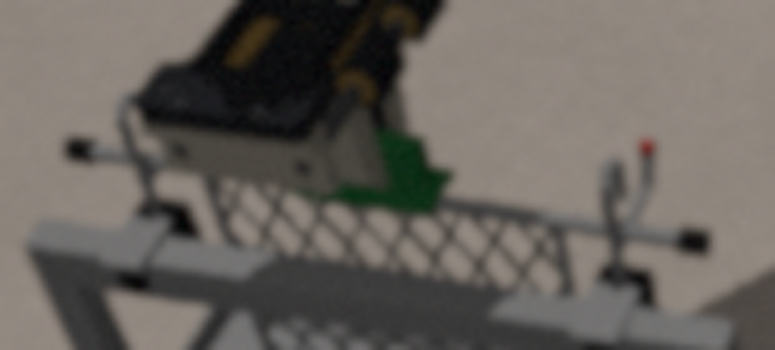

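View pics/t8c.png

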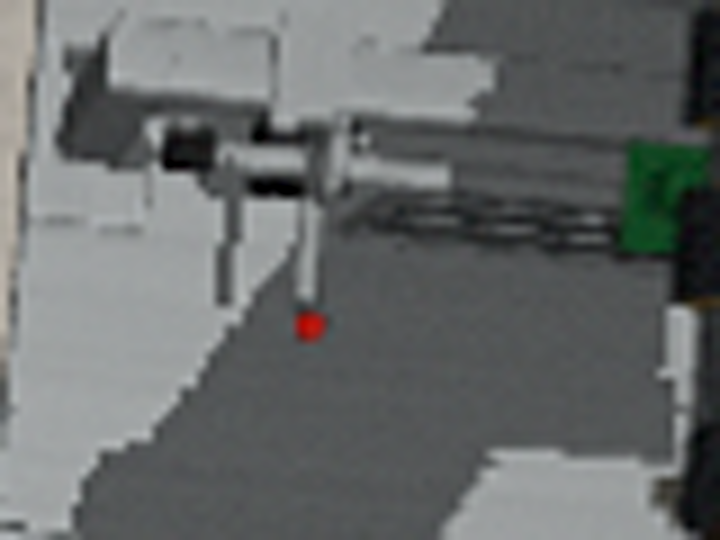

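```bash
python3 -m crank '[[0,0,0,0,0],[0,0,0,0,0],[0,0,0,0,0],[0,0,0,0,0],[0.5,0,0,0,0],[0.5,0,0,0,0],[0.5,0,0,0,0],[0.5,0,0,0,0]]' 8
python3 -m crank '[[0.5,0,0,0,0],[0.5,0,0,0,0],[0.5,0,0,0,0],[0.5,0,0,0,0],[0.5,0,0,0,0],[0.5,0,0,0,0],[0.5,0,0,0,0],[0.5,0,0,0,0]]'
python3 -c "
from h import *
j=jaw();print(j[1],st(j[0]),j[3:5],j[5])
t=shot('top','t9');s=shot('scene','s9')
import cv2
b=s[115:185,95:250,::-1];cv2.imwrite('pics/s9c.png',cv2.resize(b,None,fx=5,fy=5,interpolation=cv2.INTER_CUBIC))
b=t[230:290,300:380,::-1];cv2.imwrite('pics/t9c.png',cv2.resize(b,None,fx=9,fy=9,interpolation=cv2.INTER_CUBIC))
"
```

```text
clock: 25.57
position: [0.5418, -0.2465, 0.2394]
ee_rot: [2.372, 2.059, 0.001]
force: [-0.0, 0.3, -0.7]
width: 0.372
clock: 26.23
position: [0.5413, -0.2465, 0.2393]
ee_rot: [2.372, 2.059, 0.0]
force: [-0.6, 0.3, 0.4]
width: 0.505
-8.080864304561914 [-0.0026  0.0037  0.2393] (array([-0.6423,  0.3299,  0.3859]), array([-0.0856,  0.0297, -0.0227])) 0.5050302665306462
```

View pics/s9c.png

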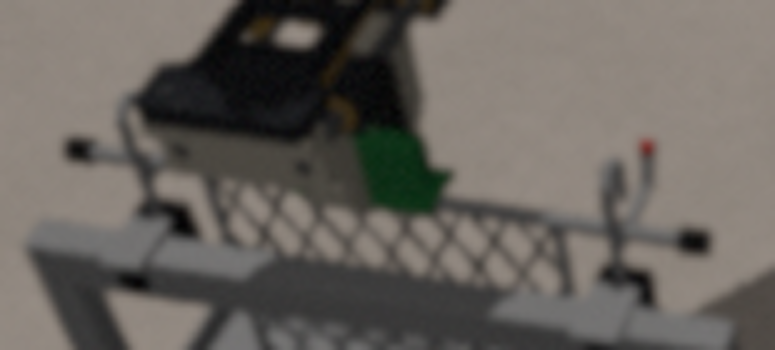

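View pics/t9c.png

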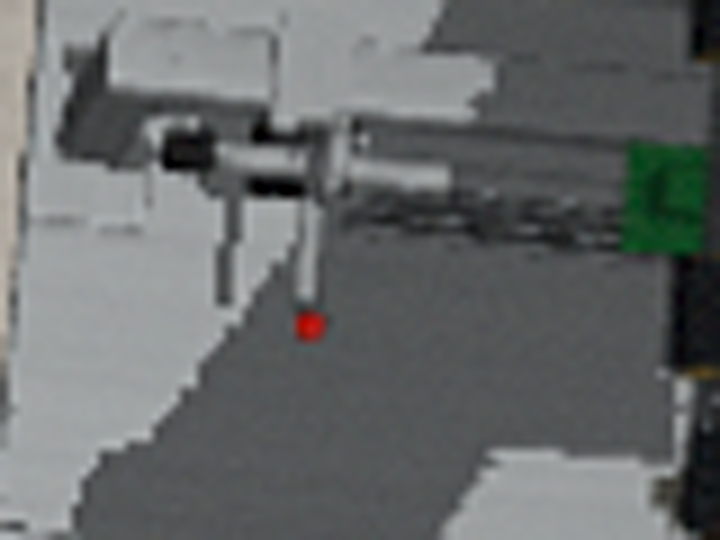

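```bash
python3 -m crank '[[0.5,0,0,0.01,0],[0.5,0,0,0.02,0],[0.5,0,0,0.03,0],[0.5,0,0,0.05,0],[0.5,0,0,0.07,0],[0.5,0,0,0.08,0],[0.5,0,0,0.08,0],[0.5,0,0,0.06,0]]'
python3 -m crank '[[0.5,-0.03,0.06,0,0],[0.5,-0.04,0.08,0,0],[0.5,-0.04,0.08,0,0],[0.5,-0.04,0.08,0,0],[0.5,-0.04,0.08,0,0],[0.5,-0.04,0.08,0,0],[0.5,-0.04,0.08,0,0],[0.5,-0.02,0.04,0,0]]'
python3 -m crank '[[0.5,-0.03,0.05,0,0],[0.5,-0.03,0.08,0,0],[0.5,-0.03,0.08,0,0],[0.5,-0.03,0.08,0,0],[0.5,0,0,0,0],[0.5,0,0,0,0],[0.5,0,0,0,0],[0.5,0,0,0,0]]'
python3 -c "
from h import *
j=jaw();print(j)
t=shot('top','t10');s=shot('scene','s10')
import cv2
b=s[100:235,95:270,::-1];cv2.imwrite('pics/s10c.png',cv2.resize(b,None,fx=4.4,fy=4.4,interpolation=cv2.INTER_CUBIC))
b=t[215:305,295:450,::-1];cv2.imwrite('pics/t10c.png',cv2.resize(b,None,fx=5,fy=5,interpolation=cv2.INTER_CUBIC))
"
```

```text
clock: 27.0
position: [0.5413, -0.2471, 0.4035]
ee_rot: [2.371, 2.057, 0.002]
force: [0.9, -0.1, -0.3]
width: 0.499
clock: 27.67
position: [0.4236, -0.0115, 0.4006]
ee_rot: [-2.369, -2.063, -0.004]
force: [0.7, 0.1, 0.0]
width: 0.497
clock: 28.33
position: [0.3779, 0.1002, 0.3999]
ee_rot: [2.375, 2.056, 0.001]
force: [0.8, -0.2, -0.1]
width: 0.501
(array([0.3779, 0.1002, 0.3999]), np.float64(-8.216513304157928), array([ 0.0008,  0.0003, -1.    ]), array([ 0.8156, -0.2008, -0.0891]), array([-0.1239,  0.1309,  0.0006]), 0.5012014890674644, 28.3333)
```

View pics/s10c.png

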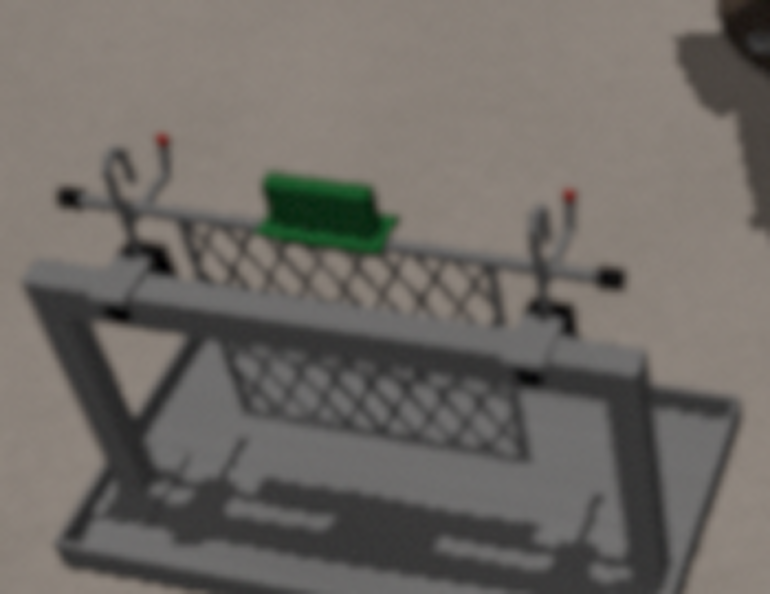

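View pics/t10c.png

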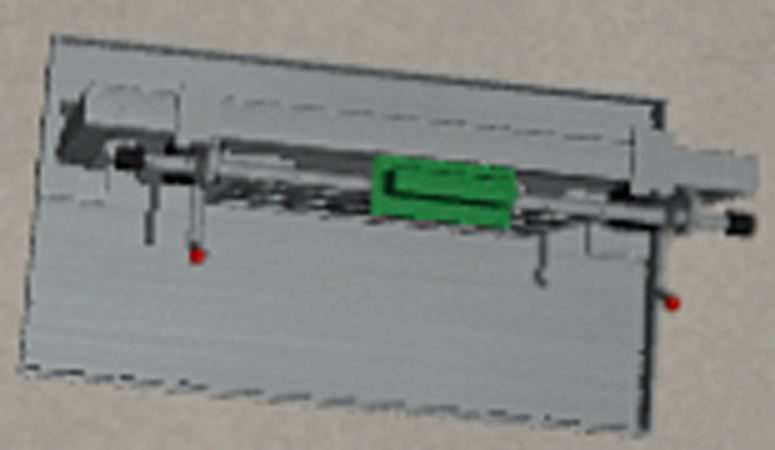

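```bash
python3 - <<'E'
from h import *
s=load("s10");t=load("t10")
a=blobs('s',s,black,(104,138,16,14));b=blobs('s',s,black,(228,156,16,14))
c=blobs('t',t,black,(316,241,9,10));d=blobs('t',t,black,(438,254,12,12));print(a,b,c,d)
P,e=tri(b[0][0],c[0][0]);Q,f=tri(a[0][0],d[0][0]);print("L",st(P),e,"R",st(Q),f,"len",np.linalg.norm(P-Q))
Lb,_=tri(wred(s,224,160-16),wred(t,334,266));Rb,_=tri(wred(s,132,132),wred(t,429,275));print("balls",st(Lb),st(Rb))
u=(P-Q)/np.linalg.norm(P-Q);m=(P+Q)/2
for n,B,k in(("L",Lb,.117),("R",Rb,-.117)):
    p=m+u*k;print(n,"ear-ball",st(p)-st(B),"(home: x +.042, z -.008)")
E
```

```text
[(array([110. , 144.5]), np.int32(6), array([109, 144,   3,   2]))] [(array([233.3077, 163.    ]), np.int32(13), array([231, 162,   5,   3]))] [(array([320.5   , 246.5909]), np.int32(22), array([318, 245,   6,   4]))] [(array([442.3529, 259.5882]), np.int32(17), array([440, 258,   5,   4]))]
L [-0.0045  0.1525  0.2046] 0.18852553858413648 R [-0.0057 -0.1554  0.2071] 1.9228912434399914 len 0.30793790100875734
balls [-0.049   0.1175  0.2175] [-0.0491 -0.1174  0.2192]
L ear-ball [ 0.0444 -0.002  -0.0127] (home: x +.042, z -.008)
R ear-ball [ 0.0435 -0.001  -0.0124] (home: x +.042, z -.008)
```

```bash
python3 - <<'E'
from h import *
a=load("top0").astype(int);b=load("t10").astype(int)
blue=lambda r,g,B:(B>60)&(B>1.5*r)
for im in(a,b):
    print([(x[0],x[1]) for x in blobs("t",im,blue,(160,230,95,30),20)],[(x[0],x[1]) for x in blobs("t",im,red,(265,165,30,30),5)])
d=np.abs(a-b).max(2)>40
for n,(x,y,w,h) in dict(brush=(190,150,30,75),tin=(322,160,40,45),bottle=(265,165,28,35)).items(): print(n,d[y:y+h,x:x+w].mean())
arm.sign_off()
E
```

```text
[(array([202.4077, 243.8155]), np.int32(233))] [(array([278.5732, 174.3415]), np.int32(82))]
[(array([202.4821, 244.    ]), np.int32(251))] [(array([278.5301, 174.3855]), np.int32(83))]
brush 0.0
tin 0.0
bottle 0.0
the job is handed in; nothing more can be done
```

The grid is hanging on both hooks of the drying stand, released, and I handed the job in at about 28 s.

I gripped it by the green grip, lifted it clear of the rack, carried it to the stand and lowered it into both hook mouths. I then slid it back under the keepers until the push was balanced on both stems. The right hook touched first. Before letting go I lowered it about 0.4 to 0.5 mm further, with the hooks carrying roughly 8 to 10 N in all, read from the wrist force.

**Last checks:**
- **Seating:** in the final pictures the left ear sits 44.4 mm behind its hook's red ball and the right ear 43.5 mm, against 42 mm for fully home. The hooks' marked points are within about 2 mm of the ears' marked points.
- **Height:** both ears measured about 4 mm lower than they should relative to the balls, by the same amount on both sides. I take that as a bias in the camera measurement of the black caps. The views of the two right-hand markers also disagreed by 1.9 mm.
- **After release:** the grid did not move when the fingers opened, and the arm is clear of everything.
- **Other things:** the board and bottle shifted by less than 0.3 pixel, and the tin and brush areas of the picture did not change.

The split of load between the two hooks was worked out from wrist force and moment, not measured at each hook. While the grid slid back, the left hook seemed to carry almost nothing; the final lowering corrected that.

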